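Clear the deck-drilling bed

ROBOT

A 6-joint arm with a two-finger parallel gripper is mounted at the origin on the work surface. World frame = base frame: x ahead of the robot, y to its left, z up, the work surface at z = 0. Lengths are in m, angles in rad, forces in N, time in s.
With the tool pointing down it reaches from about 0.375 to 0.9 m from the base axis. Payload 3.1 kg.
Tool frame: the origin (TCP) lies between the finger pads; the fingertips stand 8 mm ahead of it and the grasp point (between the pads) lies 11 mm behind it; z points along the fingers, y is the line along which they close (so a half turn about z gives the same grasp; the last joint's range is limited). The gripper opens to 87 mm and grips with 3 to 60 N. Pads are 19 mm wide; open, the fingers measure 117 mm over their backs; the gripper's body (75 mm by 190 mm) begins 51 mm behind the grasp point.
Start: joints at [0.983, 0.527, 1.433, -0, 1.181, -0.178], TCP at [0.249, 0.573, 0.231] pointing down, gripper open.
Joint ranges: [-3.08, 3.08], [-0.75, 2.2], [0.22, 2.44], [-1.43, 4.57], [0, 2.65], [-2.85, 2.85]. Speed limits (rad/s): [2.79, 2.79, 3.14, 3.14, 3.14, 3.14].

INTERFACE

Orientations are given as a unit quaternion [x, y, z, w].
In Python, from rig import robot, vision, job gives the robot as it stands.
- The arm moves only by the shell command python3 -m handwheel 'ROWS' [OPENING] [FORCE]. ROWS is JSON, a list of rows, each a list of 4 numbers: the shift along the tool's x, y, z as a fraction of full scale, then the turn about the tool's z as a fraction of full scale. A call has 1 to 20 rows; each row is the pose to reach, as a shift and turn from the pose commanded when the call began, along the tool's axes at that moment, turning the shorter way round; what a row does not reach only later rows make up. Full scale, the value 1, is 300 mm for a shift and 2 pi rad for a turn. A row lasts 1/12 s, in which the tool goes at most 41.7 mm and 7.16 degrees, less where a joint would pass 70% of its speed; a pose out of reach is approached as far as the arm can. A call with a number of a shift or a turn outside -1 to 1 is refused whole. A call with a gripper value outside its range is refused whole. OPENING is the opening in per cent of the stroke, from 0 (shut) to 100 (fully open), set as the call begins (- or left out, the last holds). The fingers move at their own pace and stop on an object; FORCE is the grip in N (left out, the last holds). Time passes only in rows, so rows that repeat a pose let the fingers close. It gives the time, the measured TCP pose, the force, the opening and the grip force at its end, in the units of the state.
- robot.get_obs(): the state, without advancing time (a new reading comes with each control period).
- vision.camera(name): name is "side" or "top"; returns a dict with "frame" (420x560x3 uint8, red, green, blue), "K" (3x3 intrinsics, pixels), "cam_to_world" (4x4, takes a point from camera to world coordinates). Camera axes: x right, y down, z forward; pixel columns grow to the right and rows downward; lengths in m; the calibration is good to about 2 mm. A picture is of the moment at which its call begins. There is no depth.
- job.hand_in(): hands the job in; it is judged then, once.
Trained networks look in the newest picture that a camera, given by its name, has taken for a name from the list of things; names that differ only in an ending like _2 or _b are one class to them, and where a whole thing is asked for, a point or a joint stands for the part that bears it (a point fixed in the world has none). Each returns a list of dicts, best first, with "conf" (0 to 1); they miss things now and then, are a little off and sometimes report something else, mostly with a low value. They report only what shows in the picture. A call takes as long as a camera call. They do not tell look-alikes from the thing itself.
- vision.look_for(camera, label): "point" ([row, column] in pixels, amid what is visible of it).
- vision.outline_of(camera, label): "mask" (420x560 bool, what is visible of it) and "point" ([row, column] in pixels, amid what is visible of it).
The state is a dict: "time": time; "q": joint angles; "joint_velocities": joint speeds; "joint_torque": joint torques, N m; "position": TCP position; "tool_rot": TCP orientation; "ft_force": force on the tool from outside, world axes, zero at the start; "moment": the same for the moment, N m; "grip_width": finger opening in m; "grip_force": force on a finger pad.
Only numpy, scipy, OpenCV 4.12 (cv2) and the standard library are available. Lean on these libraries where they do the work, as an engineer would, in place of code of your own. Each camera call takes 0.05 s, during which the arm holds its last target. There are 200 camera calls.

TASK

Clear up the skateboard drilling bed. First hang every pair of ear defenders over the horizontal rail, one cup on either side of the bar; then take the brush and sweep all the scrap off the bed over its open edge into the yellow tray, using only the brush on the scrap, never the gripper. Finally stand the brush upright on its bristles in its grey rest, and leave the other things on the counter where they are.

Things in the scene. Friction and masses are not known exactly. Their poses are not given: they have to be found in the camera images.
- bed: Fixed drilling bed with attached scrap tray. Origin on the counter under the bed's centre. Metal bed top 80 above the counter, own x -110 to 110, y -150 to 150. Blue fences 8 thick rise 26 above it at x = -110, x = 110 and y = -150. At y = 150 it is open and drops into the yellow tray: same width, y 150 to 308, floor 6, side walls 106 and end wall 90 above the counter.
- bed_edge (a point): middle of the bed's open edge, at the height of the bed top (own x = 0, y = 150); sweep towards bed +y over this edge.
- rail: Fixed hanging rail: steel bar 16 in diameter, 310 long, along its own y, axis 165 above the counter, on two posts at own y = -145 and 145 with feet 90 long along x. Origin on the counter under the middle of the bar; x is horizontal across the bar. Three pairs fit side by side 95 apart, the middle one at its middle.
- rail_bar (a point): top of the bar at its middle, 173 above the counter.
- muff_red: Ear defenders standing on two red cups, band arched above; 154 wide (own x) x 62 x 179 high, 240 g. Origin on the underside midway between the cups, z up. On top a black padded crown 72 (x) x 30 (y) x 34, 145 to 179 above the origin: pinch across its 30 with the fingertips above its underside, so the bar fits beneath. Gap between cups 90. Stands on the bed at its closed end; absent in some starts.
- muff_green: Ear defenders standing on two green cups, band arched above; 154 wide (own x) x 62 x 179 high, 240 g. Origin on the underside midway between the cups, z up. On top a black padded crown 72 (x) x 30 (y) x 34, 145 to 179 above the origin: pinch across its 30 with the fingertips above its underside, so the bar fits beneath. Gap between cups 90. On the counter nearer the robot; absent in some starts.
- muff_yellow: Ear defenders standing on two yellow cups, band arched above; 154 wide (own x) x 62 x 179 high, 240 g. Origin on the underside midway between the cups, z up. On top a black padded crown 72 (x) x 30 (y) x 34, 145 to 179 above the origin: pinch across its 30 with the fingertips above its underside, so the bar fits beneath. Gap between cups 90. On the counter nearer the robot; absent in some starts.
- muff_yellow_crown (a point): centre of the underside of the yellow pair's crown, 145 above its origin; this rests on the bar when hung.
- muff_red_crown (a point): centre of the underside of the red pair's crown, 145 above its origin; this rests on the bar when hung.
- muff_green_crown (a point): centre of the underside of the green pair's crown, 145 above its origin; this rests on the bar when hung.
- brush: Stiff hand brush standing on its bristles in the rest. Origin at the centre of the bristles' underside, z up. Head 120 (own x) x 32 (y); rigid black bristles 118 x 28 from 0 to 46 high, wooden back to 65, above it a wooden grip 85 (x) x 24 (y), 65 to 121 high: pinch the grip across its 24. 280 g.
- rest: Fixed shallow grey tray in which the brush stands, 150 (own x) x 64 (y) outside, walls 4 thick and 18 high, floor 4 above the counter. Origin on the counter under its centre. The brush stands along its x, either way round.
- scrap0: A chunky deck offcut, pale wood with a green face, block 38 (x) x 62 (y) x 22 high, 50 g; origin at the centre of its underside as it lies at the start. Absent in some starts.
- scrap1: A chunky deck offcut, pale wood with a red face, block 38 (x) x 62 (y) x 22 high, 50 g; origin at the centre of its underside as it lies at the start. Absent in some starts.
- scrap2: A chunky deck offcut, pale wood with a yellow face, block 38 (x) x 62 (y) x 22 high, 50 g; origin at the centre of its underside as it lies at the start. Absent in some starts.
- scrap3: A worn black rubber riser block 40 (x) x 60 (y) x 24 high, 60 g; origin at the centre of its underside as it lies at the start. Absent in some starts.
- scrap4: A worn black rubber riser block 40 (x) x 60 (y) x 24 high, 60 g; origin at the centre of its underside as it lies at the start. Absent in some starts.
- scrap5: A worn-out orange wheel lying flat, 60 in diameter, 36 high, 90 g; origin at the centre of its underside as it lies at the start. Absent in some starts.
- jar: jar, 64 in diameter, 90 high, origin under its centre; leave alone
- driver: screwdriver lying on the counter; leave alone
- wheelbox: cardboard box 60 x 60 x 60, origin under its centre; leave alone
Things that resemble listed ones, but are neither listed nor needed, are in the scene too. What is shaped like the muff_green but orange or pink is not meant.

How it is judged:
On the way, in this order (a step that is already met when the one before it is completed fails the run):
1. every pair of ear defenders hangs over the rail (x of muff_red_crown in the frame of rail between -0.035 and 0.035 m and y of muff_red_crown in the frame of rail between -0.13 and 0.13 m and z of muff_red_crown in the frame of rail between 0.158 and 0.19 m and angle between each of muff_red, muff_green, muff_yellow's own z axis and vertical below 0.4 rad and contact force between each of muff_red, muff_green, muff_yellow and rail above 0.3 N and linear speed of each of muff_red, muff_green, muff_yellow below 0.1 m/s and x of muff_green_crown in the frame of rail between -0.035 and 0.035 m and y of muff_green_crown in the frame of rail between -0.13 and 0.13 m and z of muff_green_crown in the frame of rail between 0.158 and 0.19 m and x of muff_yellow_crown in the frame of rail between -0.035 and 0.035 m and y of muff_yellow_crown in the frame of rail between -0.13 and 0.13 m and z of muff_yellow_crown in the frame of rail between 0.158 and 0.19 m), for 0.2 s.
2. all the scrap lies in the tray (y of scrap0 in the frame of bed between 0.146 and 0.312 m and x of scrap0 in the frame of bed between -0.115 and 0.115 m and (z of scrap0 in the frame of bed below 0.06 m or (z of scrap0 in the frame of bed below 0.095 m and y of scrap0 in the frame of bed above 0.16 m)) and linear speed of each of scrap0, scrap1, scrap2, scrap3, scrap4, scrap5 below 0.1 m/s and y of scrap1 in the frame of bed between 0.146 and 0.312 m and x of scrap1 in the frame of bed between -0.115 and 0.115 m and (z of scrap1 in the frame of bed below 0.06 m or (z of scrap1 in the frame of bed below 0.095 m and y of scrap1 in the frame of bed above 0.16 m)) and y of scrap2 in the frame of bed between 0.146 and 0.312 m and x of scrap2 in the frame of bed between -0.115 and 0.115 m and (z of scrap2 in the frame of bed below 0.06 m or (z of scrap2 in the frame of bed below 0.095 m and y of scrap2 in the frame of bed above 0.16 m)) and y of scrap3 in the frame of bed between 0.146 and 0.312 m and x of scrap3 in the frame of bed between -0.115 and 0.115 m and (z of scrap3 in the frame of bed below 0.06 m or (z of scrap3 in the frame of bed below 0.095 m and y of scrap3 in the frame of bed above 0.16 m)) and y of scrap4 in the frame of bed between 0.146 and 0.312 m and x of scrap4 in the frame of bed between -0.115 and 0.115 m and (z of scrap4 in the frame of bed below 0.06 m or (z of scrap4 in the frame of bed below 0.095 m and y of scrap4 in the frame of bed above 0.16 m)) and y of scrap5 in the frame of bed between 0.146 and 0.312 m and x of scrap5 in the frame of bed between -0.115 and 0.115 m and (z of scrap5 in the frame of bed below 0.06 m or (z of scrap5 in the frame of bed below 0.095 m and y of scrap5 in the frame of bed above 0.16 m))), for 0.2 s.
3. the brush stands in its rest again (x of brush in the frame of rest between -0.04 and 0.04 m and y of brush in the frame of rest between -0.03 and 0.03 m and height (world z) of brush below 0.012 m and angle between brush's own z axis and vertical below 0.15 rad and linear speed of brush below 0.05 m/s), for 0.2 s.
At the end, for the whole second after the job is handed in: Defenders hang at rest, crown on the bar (within 35 mm across, 130 mm along, tilt under 0.4 rad); all scrap lies at rest in the tray, past the open edge, under 60 mm high (95 mm on a heap 10 mm clear of the edge); brush upright in its rest (0.15 rad, 40 mm along, 30 mm across) (all of step 1 and all of step 2 and all of step 3); the robot touches nothing.
It fails at once if scrap touched by the gripper or arm instead of the brush (contact force between any of scrap0, scrap1, scrap2, scrap3, scrap4, scrap5 and the fingers above 1 N or contact force between any of scrap0, scrap1, scrap2, scrap3, scrap4, scrap5 and the arm above 1 N).
It fails at once if jar, screwdriver or cardboard box disturbed (distance of any of jar, driver, wheelbox from where it was at the start of the episode above 0.03 m).
Of scrap0, scrap1, scrap2, scrap3, scrap4, scrap5 only 3 to 6 are there at a start; the rules pass over those that are not, and their reading is None.
Of muff_red, muff_green, muff_yellow only 2 to 3 are there at a start; the rules pass over those that are not, and their reading is None.
At some moment in a run one of scrap0, scrap1, scrap2, scrap3, scrap4, scrap5 may be knocked a few centimetres aside while the robot is not near it.
It also fails if it takes over 208 s, if anything falls off the work surface, if the arm or the gripper's body presses on something with over 40 N, if the wrist force passes 120 N, or if a joint passes its speed limit or range.

## Working session

There is one attempt and no reset: what is moved stays moved. The work goes in short steps, Python scripts to look and compute and a shell command to move; the robot and the scene stay as the last step left them, time stands still between calls to the robot, and variables do not carry over. Pictures are saved under pics/ and viewed, at most 14 in all, crops included, and the job is handed in when it is done.

```bash
ls; mkdir -p pics; cat > h.py <<'E'
import numpy as np, cv2
from rig import robot, vision, job
def snap(name, fn=None):
    c=vision.camera(name)
    if fn: cv2.imwrite('pics/'+fn, cv2.cvtColor(c['frame'],cv2.COLOR_RGB2BGR))
    return c
def ray(c,rc,z):
    K=np.array(c['K']);T=np.array(c['cam_to_world'])
    d=T[:3,:3]@np.linalg.solve(K,[rc[1],rc[0],1.]);o=T[:3,3]
    return o+d*(z-o[2])/d[2]
def proj(c,p):
    K=np.array(c['K']);T=np.linalg.inv(np.array(c['cam_to_world']))
    q=K@(T[:3,:3]@np.array(p)+T[:3,3]); return q[:2][::-1]/q[2]
def obs():
    o=robot.get_obs(); return {k:np.round(o[k],4).tolist() for k in('time','position','tool_rot','q','ft_force','grip_width')}
E
python3 - <<'E'
from h import *
for n in('top','side'):
    c=snap(n,n+'0.png'); T=np.array(c['cam_to_world']);print(n,T.round(3).tolist(),np.array(c['K']).round(1).tolist())
    for l in ['bed','rail','muff_red','muff_green','muff_yellow','brush','rest','scrap0','scrap1','scrap2','scrap3','scrap5','jar','driver','wheelbox']:
        print(l,[(np.round(r['point']).tolist(),round(r['conf'],2)) for r in vision.look_for(n,l)][:4])
print(obs())
E
```

```text
pics
top [[0.011, -0.994, 0.107, 0.348], [-1.0, -0.012, -0.003, -0.092], [0.004, -0.107, -0.994, 1.738], [0.0, 0.0, 0.0, 1.0]] [[526.4, 0.0, 287.0], [0.0, 526.4, 204.4], [0.0, 0.0, 1.0]]
bed [([166.0, 244.0], 0.78)]
rail [([217.0, 374.0], 0.8)]
muff_red []
muff_green [([254.0, 448.0], 0.71), ([311.0, 133.0], 0.66), ([309.0, 352.0], 0.59), ([131.0, 368.0], 0.59)]
muff_yellow [([236.0, 224.0], 0.66), ([152.0, 146.0], 0.29)]
brush [([214.0, 133.0], 0.57)]
rest [([236.0, 142.0], 0.82)]
scrap0 [([148.0, 272.0], 0.73), ([173.0, 270.0], 0.7), ([146.0, 248.0], 0.69), ([192.0, 247.0], 0.56)]
scrap1 [([148.0, 272.0], 0.73), ([173.0, 270.0], 0.7), ([146.0, 248.0], 0.69), ([192.0, 247.0], 0.56)]
scrap2 [([148.0, 272.0], 0.73), ([173.0, 270.0], 0.7), ([146.0, 248.0], 0.69), ([192.0, 247.0], 0.56)]
scrap3 [([148.0, 272.0], 0.73), ([173.0, 270.0], 0.7), ([146.0, 248.0], 0.69), ([192.0, 247.0], 0.56)]
scrap5 [([148.0, 272.0], 0.73), ([173.0, 270.0], 0.7), ([146.0, 248.0], 0.69), ([192.0, 247.0], 0.56)]
jar [([258.0, 170.0], 0.69), ([193.0, 244.0], 0.65)]
driver [([152.0, 147.0], 0.63), ([174.0, 274.
[... 739 characters left out ...]
 224.0], 0.64), ([222.0, 254.0], 0.61), ([214.0, 233.0], 0.46)]
scrap2 [([243.0, 252.0], 0.75), ([230.0, 224.0], 0.64), ([222.0, 254.0], 0.61), ([214.0, 233.0], 0.46)]
scrap3 [([243.0, 252.0], 0.75), ([230.0, 224.0], 0.64), ([222.0, 254.0], 0.61), ([214.0, 233.0], 0.46)]
scrap5 [([243.0, 252.0], 0.75), ([230.0, 224.0], 0.64), ([222.0, 254.0], 0.61), ([214.0, 233.0], 0.46)]
jar [([217.0, 235.0], 0.6)]
driver [([312.0, 170.0], 0.54)]
wheelbox [([246.0, 184.0], 0.73), ([178.0, 286.0], 0.18)]
{'time': 1.6, 'position': [0.249, 0.5732, 0.2305], 'tool_rot': [0.2035, 0.9791, -0.0, -0.0], 'q': [0.9825, 0.5275, 1.4327, 0.0, 1.1814, -0.1785], 'ft_force': [0.6354, -0.0372, 0.6099], 'grip_width': 0.0869}
```

View pics/top0.png

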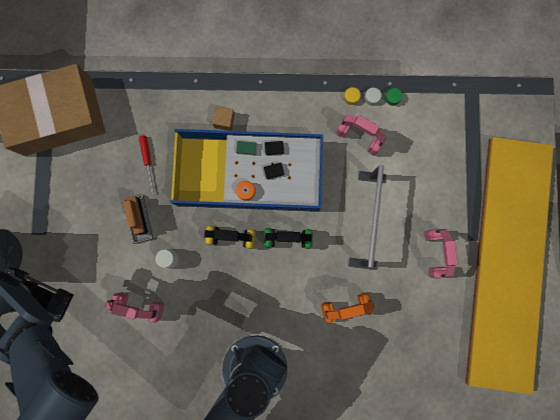

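View pics/side0.png

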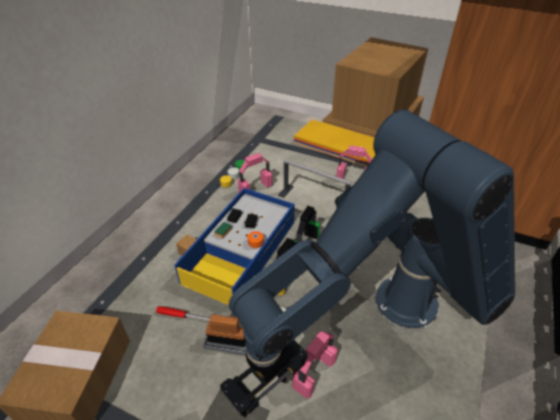

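Top view: the bed spans cols 172–323 and rows 130–208, with the tray on the left. The yellow muff is at about (237,230), green at (237,288), and red is absent. Scrap is green (148,246), black (148,274) and (171,275), and the wheel (190,245). The rail runs (168,378)–(264,370), and the brush is at (217,136). In the side view the arm hides part of the scene.

```bash
python3 - <<'E'
from h import *
c=snap('top');im=c['frame']
def rect(m):
    r=cv2.minAreaRect(np.argwhere(m).astype(np.float32)); return r, cv2.boxPoints(r)
for l,z in (('bed',.106),('rail',.17),('rest',.018),('brush',.121)):
    d=vision.outline_of('top',l)[0]; r,b=rect(d['mask']); 
    print(l,[ray(c,p,z)[:2].round(3).tolist() for p in b], ray(c,r[0],z)[:2].round(3))
# colour-based
hsv=cv2.cvtColor(im,cv2.COLOR_RGB2HSV);H,S,V=[hsv[...,i].astype(int) for i in range(3)]
def win(m,r0,r1,c0,c1):
    o=np.zeros_like(m);o[r0:r1,c0:c1]=m[r0:r1,c0:c1];return o
for n,m,z in (('ycups',win((S>150)&(H>20)&(H<33)&(V>90),222,252,200,260),.05),('gcups',win((S>100)&(H>40)&(H<85)&(V>60),222,252,258,318),.05)):
    a=np.argwhere(m); mid=(a[:,1].min()+a[:,1].max())/2
    for s in (a[a[:,1]<mid],a[a[:,1]>=mid]): print(n,s.min(0),s.max(0),s.mean(0).round(1),ray(c,s.mean(0),z)[:2].round(3))
for n,w in (('ycrown',(226,250,215,247)),('gcrown',(226,250,274,304))):
    m=win(V<45,*w);r,b=rect(m);print(n,r,ray(c,r[0],.179)[:2].round(3))
for l in('scrap0','jar','driver','wheelbox'):
    for d in vision.outline_of('top',l)[:6]:print(l,round(d['conf'],2),d['point'],ray(c,d['point'],.1 if l=='scrap0' else .05)[:2].round(3))
cr=lambda a,k:cv2.resize(a,None,fx=k,fy=k,interpolation=cv2.INTER_CUBIC)
cv2.imwrite('pics/crop1.png',cv2.cvtColor(cr(im[110:290,120:400],2.8),cv2.COLOR_RGB2BGR))
E
```

```text
Traceback (most recent call last):
IndexError: list index out of range
```

```bash
python3 - <<'E'
from h import *
c=snap('top');im=c['frame']
def rect(m):
    r=cv2.minAreaRect(np.argwhere(m).astype(np.float32)); return r, cv2.boxPoints(r)
for l,z in (('bed',.106),('rail',.17),('rest',.018),('brush',.121)):
    for d in vision.outline_of('top',l)[:1]:
        r,b=rect(d['mask']); 
        print(l,[ray(c,p,z)[:2].round(3).tolist() for p in b], ray(c,r[0],z)[:2].round(3))
hsv=cv2.cvtColor(im,cv2.COLOR_RGB2HSV);H,S,V=[hsv[...,i].astype(int) for i in range(3)]
def win(m,r0,r1,c0,c1):
    o=np.zeros_like(m);o[r0:r1,c0:c1]=m[r0:r1,c0:c1];return o
def go(n,m,z):
    a=np.argwhere(m)
    if len(a)<5: return print(n,'none')
    r,b=rect(m); print(n,np.round(r[0],1),np.round(r[1],1),round(r[2],1),ray(c,r[0],z)[:2].round(3),[ray(c,p,z)[:2].round(3).tolist() for p in b])
for n,m,z in (('y',win((S>150)&(H>20)&(H<33)&(V>90),222,252,200,260),.05),('g',win((S>100)&(H>40)&(H<85)&(V>60),222,252,258,318),.05)): go(n,m,z)
for n,w in (('ycrown',(226,250,215,247)),('gcrown',(226,250,274,304))): go(n,win(V<45,*w),.179)
go('blue',win((H>105)&(H<130)&(S>120),120,220,160,330),.106)
go('wood',win((H>5)&(H<20)&(S>110)&(V>60),185,245,115,165),.121)
for l in('scrap0','jar','driver','wheelbox'):
    for d in vision.look_for('top',l)[:6]:print(l,round(d['conf'],2),np.round(d['point']),ray(c,d['point'],.1 if l=='scrap0' else .05)[:2].round(3))
cr=lambda a,k:cv2.resize(a,None,fx=k,fy=k,interpolation=cv2.INTER_CUBIC)
cv2.imwrite('pics/crop1.png',cv2.cvtColor(cr(im[110:290,120:400],2.8),cv2.COLOR_RGB2BGR))
E
```

```text
bed [[0.761, 0.264], [0.515, 0.265], [0.502, -0.202], [0.748, -0.211]] [0.63  0.029]
rail [[0.646, -0.316], [0.333, -0.281], [0.325, -0.361], [0.637, -0.399]] [ 0.483 -0.339]
rest [[0.561, 0.374], [0.544, 0.442], [0.398, 0.402], [0.414, 0.335]] [0.479 0.388]
brush [[0.757, 0.26], [0.512, 0.261], [0.499, -0.204], [0.744, -0.212]] [0.627 0.026]
y [236.4 229.5] [48.4 19. ] 84.4 [0.423 0.086] [[0.46, 0.161], [0.4, 0.166], [0.386, 0.011], [0.447, 0.007]]
g [238.  287.8] [48. 19.] 88.6 [ 0.42  -0.101] [[0.452, -0.024], [0.391, -0.024], [0.389, -0.177], [0.45, -0.178]]
ycrown [236.5 230.3] [31.8 17.1] 86.1 [0.417 0.07 ] [[0.445, 0.116], [0.395, 0.118], [0.389, 0.024], [0.44, 0.022]]
gcrown [238.  288.5] [29. 16.] 90.0 [ 0.415 -0.102] [[0.438, -0.059], [0.391, -0.06], [0.392, -0.145], [0.439, -0.145]]
blue [169.4 246.6] [150.7  76.6] 87.8 [0.632 0.031] [[0.761, 0.267], [0.517, 0.268], [0.504, -0.201], [0.748, -0.209]]
wood [215.3 132.8] [36.9 13.5] 13.2 [0.482 0.378] [[0.542, 0.373], [0.532, 0.413], [0.422, 0.382], [0.432, 0.342]]
scrap0 0.8 [147. 274.] [ 0.706 -0.052]
scrap0 0.75 [145. 248.] [0.712 0.028]
scrap0 0.66 [192. 247.] [0.562 0.029]
scrap0 0.56 [171. 274.] [ 0.63  -0.056]
jar 0.58 [260. 169.] [0.345 0.277]
driver 0.66 [153. 145.] [0.691 0.366]
wheelbox 0.96 [118. 223.] [0.813 0.117]
```

View pics/crop1.png

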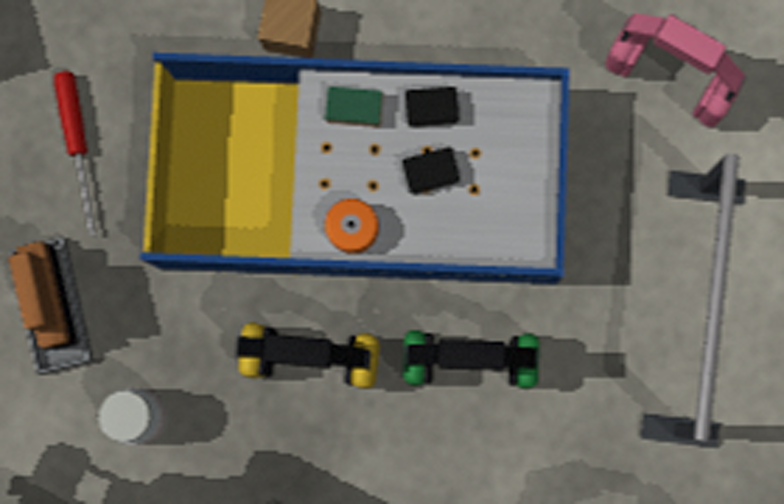

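The close crop gives: yellow crown ~(235.4,228), green crown ~(236.4,289), bar ends (166,381.4)–(266.4,371.8). Red is absent and there are 4 scraps. Next I turn these into positions and work out the first moves.

```bash
cat >> h.py <<'E'
from scipy.spatial.transform import Rotation as R
def plan(*targets, start=None):
    """targets (x,y,z,yaw deg of tool y axis); rows chained from the first pose as reference"""
    o=robot.get_obs(); M=R.from_quat(o['tool_rot']).as_matrix(); p=np.array(o['position'])
    yaw=np.degrees(np.arctan2(M[1,1],M[0,1]))
    print('t',round(float(o['time']),1),'pos',p.round(4).tolist(),'yaw',round(yaw,2),'F',np.round(o['ft_force'],1).tolist(),'grip',round(float(o['grip_width']),4))
    for x,y,z,w in targets:
        s=M.T@(np.array([x,y,z])-p)/.3; t=-(((w-yaw)+90)%180-90)/360
        print('->',[x,y,z,w],np.round([*s,t],4).tolist(),'rows mm/41.7:',round(np.linalg.norm(s)*300/41.7,1),'rot',round(abs(t)*360/7.16,1))
E
python3 - <<'E'
from h import *
c=snap('top')
for n,p,z in(('ycrown',(235.4,228),.179),('gcrown',(236.4,289.2),.179),('bar1',(166,381.4),.17),('bar2',(266.4,371.8),.17),('edge',(169,225.4),.08),('closedfence',(170.5,322),.106)):print(n,ray(c,p,z).round(4))
plan((.36,.32,.27,30),(.417,.08,.26,-5))
E
```

```text
ycrown [0.4205 0.077  0.179 ]
gcrown [ 0.4196 -0.1041  0.179 ]
bar1 [ 0.6357 -0.3805  0.17  ]
bar2 [ 0.3341 -0.3497  0.17  ]
edge [0.6366 0.1009 0.08  ]
closedfence [ 0.6309 -0.2055  0.106 ]
t 2.2 pos [0.249, 0.5732, 0.2305] yaw 66.52 F [0.1, -0.3, -0.4] grip 0.0869
-> [0.36, 0.32, 0.27, 30] [-0.6758, -0.6268, -0.1315, 0.1014] rows mm/41.7: 6.7 rot 5.1
-> [0.417, 0.08, 0.26, -5] [-1.1688, -1.2848, -0.0982, 0.1987] rows mm/41.7: 12.5 rot 10.0
```

```bash
python3 -m handwheel '[[-0.676,-0.627,-0.13,0.10],[-0.676,-0.627,-0.13,0.10],[-0.676,-0.627,-0.13,0.10],[-0.676,-0.627,-0.13,0.10],[-0.676,-0.627,-0.13,0.10],[-0.676,-0.627,-0.13,0.10],[-0.676,-0.627,-0.13,0.10],[-0.676,-0.627,-0.13,0.10],[-0.676,-0.627,-0.13,0.10]]' 100
python3 -c "
from h import *
plan((.420,.077,.23,-5),(.420,.077,.161,-5))"
```

```text
time: 2.95
position: [0.3609, 0.319, 0.2701]
tool_rot: [0.498, 0.867, 0.001, 0.0]
ft_force: [-0.4, 0.1, -0.3]
grip_width: 0.0869
grip_force: 0.0
t 3.0 pos [0.3609, 0.319, 0.2701] yaw 30.3 F [-0.4, 0.1, -0.3] grip 0.0869
-> [0.42, 0.077, 0.23, -5] [-0.7959, -0.2371, 0.133, 0.0981] rows mm/41.7: 6.1 rot 4.9
-> [0.42, 0.077, 0.161, -5] [-0.796, -0.2374, 0.363, 0.0981] rows mm/41.7: 6.5 rot 4.9
```

```bash
python3 -m handwheel '[[-0.796,-0.237,0.133,0.098],[-0.796,-0.237,0.133,0.098],[-0.796,-0.237,0.133,0.098],[-0.796,-0.237,0.133,0.098],[-0.796,-0.237,0.133,0.098],[-0.796,-0.237,0.133,0.098],[-0.796,-0.237,0.133,0.098],[-0.796,-0.237,0.133,0.098],[-0.796,-0.237,0.133,0.098],[-0.796,-0.237,0.133,0.098]]' 100
python3 - <<'E'
from h import *
plan((.420,.077,.161,-5))
c=snap('side');im=c['frame'];r,k=proj(c,(.42,.077,.16)).astype(int);print(r,k)
b=snap('top')['frame'];r2,k2=proj(snap('top'),(.42,.077,.16)).astype(int)
f=lambda a,r,k:cv2.resize(a[r-50:r+50,k-65:k+65],None,fx=3,fy=3,interpolation=cv2.INTER_CUBIC)
cv2.imwrite('pics/g1.png',cv2.cvtColor(np.hstack([f(im,r,k),f(b,r2,k2)]),cv2.COLOR_RGB2BGR))
E
```

```text
time: 3.78
position: [0.4196, 0.0799, 0.2296]
tool_rot: [0.735, 0.678, 0.0, -0.0]
ft_force: [-0.9, -0.5, 0.7]
grip_width: 0.0867
grip_force: 0.0
t 3.8 pos [0.4196, 0.0799, 0.2296] yaw -4.61 F [-0.9, -0.5, 0.7] grip 0.0867
-> [0.42, 0.077, 0.161, -5] [-0.0096, 0.0021, 0.2288, 0.0011] rows mm/41.7: 1.6 rot 0.1
247 286
```

View pics/g1.png

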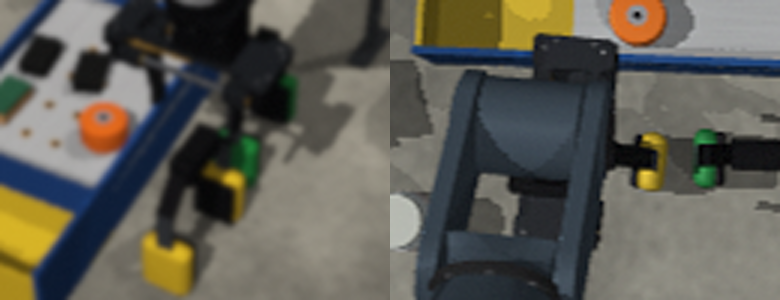

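The side crop shows the gripper straddling the yellow crown, clear of the bed fence. Descending and gripping.

```bash
python3 -m handwheel '[[-0.01,0.002,0.08,0],[-0.01,0.002,0.15,0],[-0.01,0.002,0.2,0],[-0.01,0.002,0.229,0],[-0.01,0.002,0.229,0],[-0.01,0.002,0.229,0]]' 100
python3 -m handwheel '[[0,0,0,0],[0,0,0,0],[0,0,0,0],[0,0,0,0],[0,0,0,0],[0,0,0,0],[0,0,0,0],[0,0,0,0]]' 0 30
python3 -m handwheel '[[0,0,-0.05,0],[0,0,-0.12,0],[0,0,-0.2,0],[0,0,-0.3,0],[0,0,-0.4,0],[0,0,-0.5,0],[0,0,-0.55,0],[0,0,-0.55,0],[0,0,-0.55,0]]'
python3 -c "
from h import *
plan((.535,-.370,.325,-5.8),(.535,-.370,.190,-5.8))"
```

```text
time: 4.43
position: [0.4202, 0.0759, 0.1609]
tool_rot: [0.735, 0.678, -0.0, -0.0]
ft_force: [0.4, 0.8, -0.4]
grip_width: 0.0873
grip_force: 0.0
time: 5.1
position: [0.4205, 0.075, 0.161]
tool_rot: [0.736, 0.677, 0.0, 0.0]
ft_force: [-0.2, -0.3, -0.4]
grip_width: 0.0415
grip_force: 0.0
time: 5.85
position: [0.4205, 0.075, 0.3263]
tool_rot: [0.736, 0.677, 0.001, 0.001]
ft_force: [-0.2, -0.3, -0.3]
grip_width: 0.0005
grip_force: 0.0
t 5.8 pos [0.4205, 0.075, 0.3263] yaw -4.76 F [-0.2, -0.3, -0.3] grip 0.0005
-> [0.535, -0.37, 0.325, -5.8] [-1.4467, 0.5036, 0.0051, 0.0029] rows mm/41.7: 11.0 rot 0.1
-> [0.535, -0.37, 0.19, -5.8] [-1.4466, 0.5029, 0.4551, 0.0029] rows mm/41.7: 11.5 rot 0.1
```

I lifted before the slow fingers had closed. Reopening, and checking that the muff hasn't moved.

```bash
python3 -m handwheel '[[0,0,0,0],[0,0,0,0],[0,0,0,0],[0,0,0,0],[0,0,0,0],[0,0,0,0],[0,0,0,0],[0,0,0,0],[0,0,0,0],[0,0,0,0],[0,0,0,0],[0,0,0,0],[0,0,0,0],[0,0,0,0],[0,0,0,0],[0,0,0,0]]' 100
python3 - <<'E'
from h import *
c=snap('side','s2.png');im=c['frame']
r,k=proj(c,(.42,.077,.1)).astype(int);
b=snap('top')['frame'];r2,k2=proj(snap('top'),(.42,.077,.16)).astype(int)
f=lambda a,r,k:cv2.resize(a[r-50:r+50,k-65:k+65],None,fx=3,fy=3,interpolation=cv2.INTER_CUBIC)
cv2.imwrite('pics/g2.png',cv2.cvtColor(np.hstack([f(im,r,k),f(b,r2,k2)]),cv2.COLOR_RGB2BGR))
plan((.420,.077,.161,-5))
E
```

```text
time: 7.18
position: [0.4204, 0.0751, 0.326]
tool_rot: [0.736, 0.677, 0.0, 0.0]
ft_force: [-0.5, 0.4, 0.1]
grip_width: 0.0863
grip_force: 0.0
t 7.3 pos [0.4204, 0.075, 0.3259] yaw -4.76 F [0.1, -0.7, -0.7] grip 0.0868
-> [0.42, 0.077, 0.161, -5] [0.0064, -0.0018, 0.5498, 0.0007] rows mm/41.7: 4.0 rot 0.0
```

View pics/g2.png

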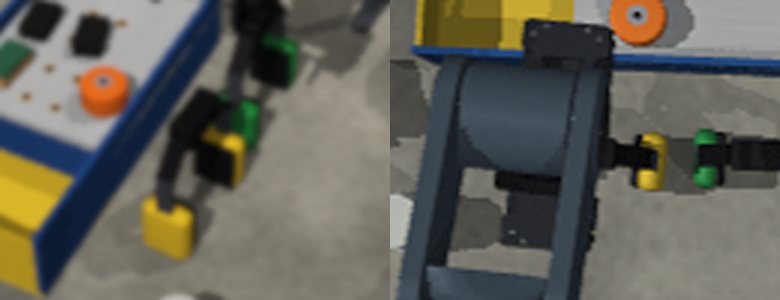

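The yellow pair still stands where it was, with its cup at top px ~(236,238) as before. Descending again and allowing a full close.

```bash
python3 -m handwheel '[[0,0,0.13,0],[0,0,0.26,0],[0,0,0.39,0],[0,0,0.5,0],[0.006,0,0.55,0],[0.006,0,0.55,0],[0.006,0,0.55,0]]' 100
python3 -m handwheel '[[0,0,0,0],[0,0,0,0],[0,0,0,0],[0,0,0,0],[0,0,0,0],[0,0,0,0],[0,0,0,0],[0,0,0,0],[0,0,0,0],[0,0,0,0],[0,0,0,0],[0,0,0,0],[0,0,0,0],[0,0,0,0]]' 0 30
```

```text
time: 7.92
position: [0.4204, 0.0769, 0.1605]
tool_rot: [0.736, 0.677, -0.001, -0.001]
ft_force: [-0.2, 0.2, 0.6]
grip_width: 0.0873
grip_force: 0.0
time: 9.08
position: [0.4204, 0.0768, 0.1609]
tool_rot: [0.736, 0.677, -0.0, -0.0]
ft_force: [-0.6, -0.4, -0.9]
grip_width: 0.0299
grip_force: 30.0
```

```bash
python3 -m handwheel '[[0,0,-0.05,0],[0,0,-0.12,0],[0,0,-0.2,0],[0,0,-0.3,0],[0,0,-0.4,0],[0,0,-0.5,0],[0,0,-0.6,0],[0,0,-0.68,0],[0,0,-0.70,0],[0,0,-0.70,0],[-0.05,0.015,-0.70,0],[-0.12,0.04,-0.70,0],[-0.2,0.07,-0.70,0],[-0.28,0.1,-0.70,0],[-0.36,0.13,-0.70,0],[-0.44,0.15,-0.70,0],[-0.52,0.18,-0.70,0],[-0.58,0.2,-0.70,0],[-0.6,0.2,-0.7,0],[-0.6,0.2,-0.7,0]]'
python3 -c "
from h import *
plan((.535,-.370,.37,-5.8))"
```

```text
time: 10.75
position: [0.4644, -0.1083, 0.3684]
tool_rot: [0.737, 0.676, -0.001, -0.002]
ft_force: [-0.6, 1.0, -2.9]
grip_width: 0.03
grip_force: 30.0
t 10.8 pos [0.4644, -0.1083, 0.3684] yaw -4.9 F [-0.6, 1.0, -2.9] grip 0.03
-> [0.535, -0.37, 0.37, -5.8] [-0.8491, 0.309, -0.0086, 0.0025] rows mm/41.7: 6.5 rot 0.1
```

```bash
python3 -m handwheel '[[-0.05,0.02,0,0],[-0.12,0.04,0,0],[-0.2,0.07,0,0],[-0.28,0.1,0,0],[-0.36,0.13,0,0],[-0.44,0.16,0,0],[-0.52,0.19,0,0],[-0.6,0.22,0,0],[-0.68,0.25,0,0.002],[-0.75,0.28,0,0.002],[-0.81,0.3,0,0.002],[-0.849,0.309,0,0.0025],[-0.849,0.309,0,0.0025],[-0.849,0.309,0,0.0025],[-0.849,0.309,0,0.0025]]'
python3 - <<'E'
from h import *
plan((.535,-.370,.195,-5.8))
c=snap('side');im=c['frame'];t=snap('top');b=t['frame']
r,k=proj(c,(.5,-.37,.2)).astype(int);r2,k2=proj(t,(.5,-.36,.17)).astype(int)
f=lambda a,r,k:cv2.resize(a[r-60:r+60,k-65:k+65],None,fx=3,fy=3,interpolation=cv2.INTER_CUBIC)
cv2.imwrite('pics/g3.png',cv2.cvtColor(np.hstack([f(im,r,k),f(b,r2,k2)]),cv2.COLOR_RGB2BGR))
E
```

```text
time: 12.0
position: [0.5364, -0.3673, 0.3706]
tool_rot: [0.741, 0.672, 0.0, -0.001]
ft_force: [0.2, 0.3, -2.5]
grip_width: 0.0297
grip_force: 30.0
t 12.0 pos [0.5364, -0.3673, 0.3706] yaw -5.6 F [0.2, 0.3, -2.5] grip 0.0297
-> [0.535, -0.37, 0.195, -5.8] [-0.0104, -0.003, 0.5852, 0.0006] rows mm/41.7: 4.2 rot 0.0
```

View pics/g3.png

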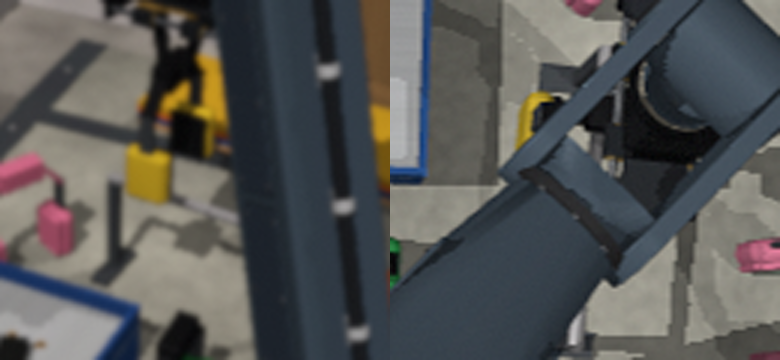

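Side crop: the yellow cups are held above and on both sides of the bar. Lowering onto it.

```bash
python3 -m handwheel '[[-0.01,-0.003,0.08,0],[-0.01,-0.003,0.18,0],[-0.01,-0.003,0.28,0],[-0.01,-0.003,0.38,0],[-0.01,-0.003,0.47,0],[-0.01,-0.003,0.53,0],[-0.01,-0.003,0.57,0],[-0.01,-0.003,0.59,0],[-0.01,-0.003,0.603,0],[-0.01,-0.003,0.607,0],[-0.01,-0.003,0.607,0],[-0.01,-0.003,0.607,0]]'
```

```text
time: 13.1
position: [0.5361, -0.3725, 0.1903]
tool_rot: [0.741, 0.671, 0.0, 0.001]
ft_force: [0.4, 0.8, -2.8]
grip_width: 0.0298
grip_force: 30.0
```

```bash
python3 -m handwheel '[[0,0,0.01,0],[0,0,0.015,0],[0,0,0.015,0],[0,0,0.015,0]]'
python3 -m handwheel '[[0,0,0,0],[0,0,0,0],[0,0,0,0],[0,0,0,0],[0,0,0,0],[0,0,0,0],[0,0,0,0],[0,0,0,0],[0,0,0,0],[0,0,0,0],[0,0,0,0]]' 85
```

```text
time: 13.43
position: [0.5364, -0.3728, 0.1885]
tool_rot: [0.741, 0.671, 0.0, 0.002]
ft_force: [-2.6, 2.0, 10.3]
grip_width: 0.0297
grip_force: 30.0
time: 14.35
position: [0.5355, -0.3719, 0.1843]
tool_rot: [0.741, 0.671, -0.0, -0.0]
ft_force: [0.8, -0.2, -0.4]
grip_width: 0.0739
grip_force: 0.0
```

```bash
python3 -m handwheel '[[0,0,-0.05,0],[0,0,-0.15,0],[0,0,-0.25,0],[0,0,-0.35,0],[0,0,-0.4,0],[0,0,-0.4,0],[0,0,-0.4,0]]' 100
python3 -c "
from h import *
plan((.420,-.104,.24,-1),(.42,-.104,.161,-1))"
```

```text
time: 14.93
position: [0.5356, -0.372, 0.305]
tool_rot: [0.741, 0.671, 0.0, 0.001]
ft_force: [-0.4, -0.3, -1.2]
grip_width: 0.0871
grip_force: 0.0
t 14.9 pos [0.5356, -0.372, 0.305] yaw -5.66 F [-0.4, -0.3, -1.2] grip 0.0871
-> [0.42, -0.104, 0.24, -1] [0.8514, -0.4719, 0.215, -0.0129] rows mm/41.7: 7.2 rot 0.7
-> [0.42, -0.104, 0.161, -1] [0.8517, -0.4722, 0.4783, -0.0129] rows mm/41.7: 7.8 rot 0.7
```

```bash
python3 -m handwheel '[[0.2,-0.11,0,0],[0.4,-0.22,0,0],[0.7,-0.4,0.1,-0.013],[0.851,-0.472,0.215,-0.013],[0.851,-0.472,0.215,-0.013],[0.851,-0.472,0.215,-0.013],[0.851,-0.472,0.215,-0.013],[0.851,-0.472,0.215,-0.013],[0.851,-0.472,0.215,-0.013],[0.851,-0.472,0.215,-0.013],[0.851,-0.472,0.215,-0.013],[0.851,-0.472,0.215,-0.013]]' 100
python3 - <<'E'
from h import *
plan((.42,-.104,.161,-1))
c=snap('side');im=c['frame'];t=snap('top');b=t['frame']
r,k=proj(c,(.42,-.104,.12)).astype(int);r2,k2=proj(t,(.47,-.31,.17)).astype(int)
f=lambda a,r,k:cv2.resize(a[r-60:r+60,k-65:k+65],None,fx=3,fy=3,interpolation=cv2.INTER_CUBIC)
cv2.imwrite('pics/g4.png',cv2.cvtColor(np.hstack([f(im,r,k),f(b,r2,k2)]),cv2.COLOR_RGB2BGR))
E
```

```text
time: 15.93
position: [0.4212, -0.1056, 0.2401]
tool_rot: [0.714, 0.701, 0.0, 0.001]
ft_force: [-0.1, -0.5, 1.1]
grip_width: 0.0873
grip_force: 0.0
t 15.9 pos [0.4212, -0.1056, 0.2401] yaw -1.05 F [-0.1, -0.5, 1.1] grip 0.0873
-> [0.42, -0.104, 0.161, -1] [0.0056, -0.0046, 0.2636, -0.0001] rows mm/41.7: 1.9 rot 0.0
```

View pics/g4.png

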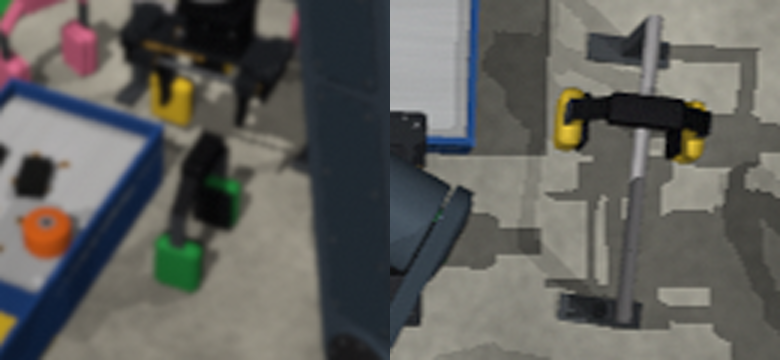

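Yellow hangs over the bar, one cup on each side, and the gripper is above the green crown. Taking green.

```bash
python3 -m handwheel '[[0,0,0.1,0],[0.005,-0.004,0.2,0],[0.005,-0.004,0.263,0],[0.005,-0.004,0.263,0],[0.005,-0.004,0.263,0]]' 100
python3 -m handwheel '[[0,0,0,0],[0,0,0,0],[0,0,0,0],[0,0,0,0],[0,0,0,0],[0,0,0,0],[0,0,0,0],[0,0,0,0],[0,0,0,0],[0,0,0,0],[0,0,0,0],[0,0,0,0],[0,0,0,0],[0,0,0,0]]' 0 30
python3 -m handwheel '[[0,0,-0.05,0],[0,0,-0.12,0],[0,0,-0.2,0],[0,0,-0.3,0],[0,0,-0.4,0],[0,0,-0.5,0],[0,0,-0.6,0],[0,0,-0.68,0],[0,0,-0.70,0],[0,0,-0.70,0],[0,0,-0.7,0]]'
python3 -c "
from h import *
plan((.435,-.360,.37,-5.8))"
```

```text
time: 16.45
position: [0.4186, -0.1029, 0.1605]
tool_rot: [0.713, 0.701, -0.0, -0.001]
ft_force: [0.4, -0.2, 0.9]
grip_width: 0.0873
grip_force: 0.0
time: 17.62
position: [0.4184, -0.1023, 0.1609]
tool_rot: [0.713, 0.701, -0.0, -0.0]
ft_force: [0.2, -0.6, 0.8]
grip_width: 0.0303
grip_force: 30.0
time: 18.53
position: [0.4177, -0.1019, 0.3694]
tool_rot: [0.713, 0.701, -0.0, -0.001]
ft_force: [-0.2, 1.0, -3.0]
grip_width: 0.0299
grip_force: 30.0
t 18.5 pos [0.4177, -0.1019, 0.3694] yaw -0.98 F [-0.2, 1.0, -3.0] grip 0.0299
-> [0.435, -0.36, 0.37, -5.8] [-0.8594, 0.0725, -0.0032, 0.0134] rows mm/41.7: 6.2 rot 0.7
```

```bash
python3 -m handwheel '[[-0.05,0,0,0],[-0.12,0.01,0,0],[-0.2,0.02,0,0],[-0.28,0.03,0,0.005],[-0.36,0.04,0,0.008],[-0.44,0.05,0,0.01],[-0.52,0.05,0,0.0134],[-0.6,0.06,0,0.0134],[-0.68,0.07,0,0.0134],[-0.75,0.072,0,0.0134],[-0.81,0.072,0,0.0134],[-0.865,0.072,0,0.0134],[-0.865,0.072,0,0.0134],[-0.865,0.072,0,0.0134],[-0.865,0.072,0,0.0134],[-0.865,0.072,0,0.0134]]'
python3 -m handwheel '[[0,0,0.08,0],[0,0,0.18,0],[0,0,0.28,0],[0,0,0.38,0],[0,0,0.47,0],[0,0,0.53,0],[0,0,0.57,0],[0,0,0.59,0],[0,0,0.603,0],[0,0,0.612,0],[0,0,0.615,0],[0,0,0.615,0],[0,0,0.615,0]]'
```

```text
time: 19.87
position: [0.4356, -0.361, 0.3707]
tool_rot: [0.742, 0.671, 0.0, -0.001]
ft_force: [-0.2, -0.3, -2.4]
grip_width: 0.0299
grip_force: 30.0
time: 20.95
position: [0.436, -0.3618, 0.1887]
tool_rot: [0.742, 0.671, 0.0, 0.001]
ft_force: [-2.2, 4.5, 5.7]
grip_width: 0.0298
grip_force: 30.0
```

```bash
python3 -m handwheel '[[0,0,0,0],[0,0,0,0],[0,0,0,0],[0,0,0,0],[0,0,0,0],[0,0,0,0],[0,0,0,0],[0,0,0,0],[0,0,0,0],[0,0,0,0],[0,0,0,0]]' 80
python3 -m handwheel '[[0,0,-0.05,0],[0,0,-0.15,0],[0,0,-0.25,0],[0,0,-0.35,0],[0,0,-0.4,0],[0,0,-0.4,0],[0,0,-0.4,0]]' 
python3 -m handwheel '[[0.2,-0.05,0,0],[0.4,-0.1,0,0],[0.6,-0.1,0,0],[0.8,-0.1,0,0],[1,-0.1,0,0],[1,-0.1,0,0],[1,-0.1,0,0],[1,-0.1,0,0],[1,-0.1,0,0],[1,-0.1,0,0],[1,-0.1,0,0]]' 100
python3 - <<'E'
from h import *
t=snap('top');b=t['frame'];c=snap('side')['frame']
f=lambda a,k:cv2.resize(a,None,fx=k,fy=k,interpolation=cv2.INTER_CUBIC)
cv2.imwrite('pics/g5.png',cv2.cvtColor(np.hstack([f(b[150:290,340:400],3.5),f(b[180:260,100:200],5)[:, :][:490] if 0 else cv2.copyMakeBorder(f(b[180:260,100:180],5),0,90,0,0,cv2.BORDER_CONSTANT)]),cv2.COLOR_RGB2BGR))
plan((.40,.20,.26,30),(.482,.385,.25,-75))
E
```

```text
time: 21.87
position: [0.4357, -0.3622, 0.1864]
tool_rot: [0.742, 0.67, -0.0, -0.0]
ft_force: [0.5, -0.3, 0.3]
grip_width: 0.0694
grip_force: 0.0
time: 22.45
position: [0.4358, -0.3623, 0.3071]
tool_rot: [0.742, 0.67, -0.0, 0.001]
ft_force: [-0.1, -0.2, -0.1]
grip_width: 0.0697
grip_force: 0.0
time: 23.37
position: [0.4361, -0.0617, 0.3057]
tool_rot: [0.742, 0.67, -0.001, -0.0]
ft_force: [0.4, 0.7, -1.1]
grip_width: 0.0869
grip_force: 0.0
t 23.5 pos [0.4363, -0.0622, 0.306] yaw -5.93 F [-0.0, 0.6, 0.2] grip 0.0874
-> [0.4, 0.2, 0.26, 30] [0.8568, -0.2106, 0.1532, -0.0998] rows mm/41.7: 6.4 rot 5.0
-> [0.482, 0.385, 0.25, -75] [1.4984, -0.0024, 0.1863, 0.1919] rows mm/41.7: 10.9 rot 9.6
```

View pics/g5.png

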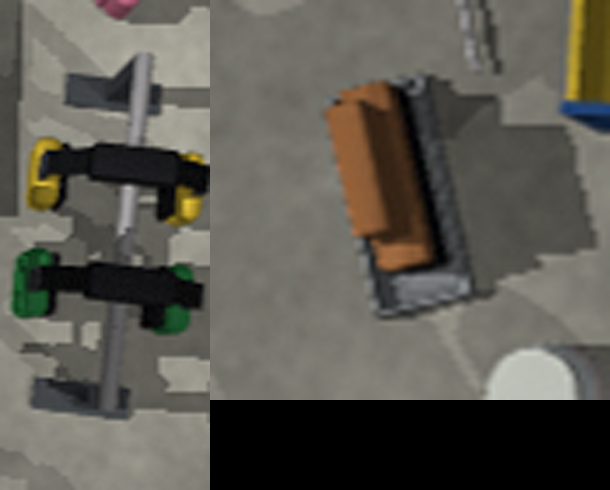

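Both pairs hang over the bar, one cup on each side. The brush grip centre is at px ~(213.2,129.3) and the rest centre ~(219.3,138.8), yaw ≈12°.

```bash
python3 - <<'E'
from h import *
t=snap('top')
print('grip',ray(t,(213.2,129.3),.121),'rest',ray(t,(219.3,138.8),.016))
for d in vision.outline_of('top','brush')[:1]+vision.outline_of('top','rest')[:1]: 
    r=cv2.minAreaRect(np.argwhere(d['mask']).astype(np.float32));print(r)
g=ray(t,(213.2,129.3),.121)
plan((.40,.20,.28,60),(g[0],g[1],.25,102))
E
```

```text
grip [0.48804109 0.38870341 0.121     ] rest [0.47745407 0.38797528 0.016     ]
((215.80335998535156, 135.18539428710938), (38.076210021972656, 17.389135360717773), 12.994617462158203)
((219.08233642578125, 138.62940979003906), (46.42312240600586, 21.584583282470703), 12.52880859375)
t 23.6 pos [0.4362, -0.0619, 0.3063] yaw -5.92 F [0.3, 0.5, 0.1] grip 0.0871
-> [0.4, 0.2, 0.28, 60] [0.8558, -0.2102, 0.0875, -0.1831] rows mm/41.7: 6.4 rot 9.2
-> [np.float64(0.4880410905279586), np.float64(0.3887034084668842), 0.25, 102] [1.5118, 0.0168, 0.1873, 0.2002] rows mm/41.7: 11.0 rot 10.1
```

```bash
python3 -m handwheel '[[0.856,-0.21,0.08,-0.18],[0.856,-0.21,0.08,-0.18],[0.856,-0.21,0.08,-0.18],[0.856,-0.21,0.08,-0.18],[0.856,-0.21,0.08,-0.18],[0.856,-0.21,0.08,-0.18],[0.856,-0.21,0.08,-0.18],[0.856,-0.21,0.08,-0.18],[0.856,-0.21,0.08,-0.18],[0.856,-0.21,0.08,-0.18],[0.856,-0.21,0.08,-0.18]]' 100
python3 -c "
from h import *
plan((.487,.389,.2,102.5),(.487,.389,.093,102.5))"
```

```text
time: 24.53
position: [0.3998, 0.2008, 0.2824]
tool_rot: [0.269, 0.963, -0.0, 0.0]
ft_force: [0.4, 0.2, -0.8]
grip_width: 0.0874
grip_force: 0.0
t 24.5 pos [0.3998, 0.2008, 0.2824] yaw 58.79 F [0.4, 0.2, -0.8] grip 0.0874
-> [0.487, 0.389, 0.2, 102.5] [0.0763, 0.6871, 0.2748, -0.1214] rows mm/41.7: 5.4 rot 6.1
-> [0.487, 0.389, 0.093, 102.5] [0.0764, 0.6871, 0.6314, -0.1214] rows mm/41.7: 6.7 rot 6.1
```

```bash
python3 -m handwheel '[[0.076,0.687,0.275,-0.121],[0.076,0.687,0.275,-0.121],[0.076,0.687,0.275,-0.121],[0.076,0.687,0.275,-0.121],[0.076,0.687,0.275,-0.121],[0.076,0.687,0.275,-0.121],[0.076,0.687,0.275,-0.121],[0.076,0.687,0.275,-0.121],[0.076,0.687,0.275,-0.121],[0.076,0.687,0.275,-0.121]]' 100
python3 - <<'E'
from h import *
plan((.487,.389,.086,102.5))
t=snap('top');c=snap('side')
r,k=proj(c,(.487,.389,.1)).astype(int);r2,k2=proj(t,(.487,.389,.1)).astype(int)
f=lambda a,r,k:cv2.resize(a[r-55:r+55,k-65:k+65],None,fx=3,fy=3,interpolation=cv2.INTER_CUBIC)
cv2.imwrite('pics/g6.png',cv2.cvtColor(np.hstack([f(c['frame'],r,k),f(t['frame'],r2,k2)]),cv2.COLOR_RGB2BGR))
E
```

```text
time: 25.37
position: [0.4861, 0.3882, 0.2007]
tool_rot: [-0.107, 0.994, -0.0, 0.0]
ft_force: [0.9, -0.1, -0.4]
grip_width: 0.087
grip_force: 0.0
t 25.4 pos [0.4861, 0.3882, 0.2007] yaw 102.34 F [0.9, -0.1, -0.4] grip 0.087
-> [0.487, 0.389, 0.086, 102.5] [-0.0035, 0.0021, 0.3824, -0.0004] rows mm/41.7: 2.8 rot 0.0
```

View pics/g6.png

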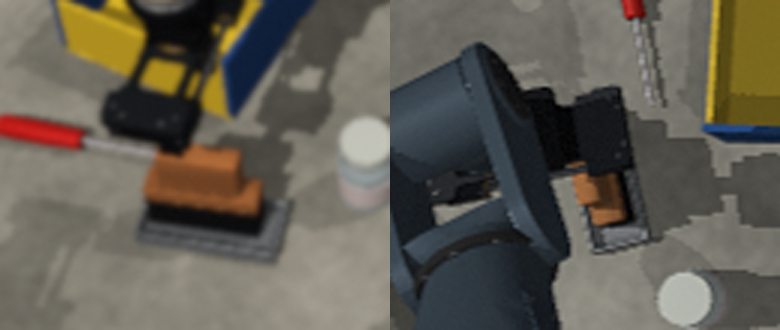

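```bash
python3 - <<'E'
from h import *
c=snap('side');r,k=proj(c,(.487,.389,.1)).astype(int)
for p in((.486,.388,.193),(.486-.01,.388+.045,.193),(.486+.01,.388-.045,.193),(.488,.389,.121)):
    q=proj(c,p);print(p,(q[1]-k+65)*3,(q[0]-r+55)*3)
E
```

```text
(0.486, 0.388, 0.193) 187.3074472982955 110.83245845697155
(0.476, 0.433, 0.193) 171.3449767389903 151.46979397717098
(0.496, 0.343, 0.193) 202.37890621276503 72.46346473443208
(0.488, 0.389, 0.121) 192.35298495806788 154.11997521106196
```

```bash
python3 -m handwheel '[[0,0,0.1,0],[-0.003,0.002,0.2,0],[-0.003,0.002,0.3,0],[-0.003,0.002,0.36,0],[-0.003,0.002,0.382,0],[-0.003,0.002,0.382,0],[-0.003,0.002,0.382,0]]' 100
python3 -m handwheel '[[0,0,0,0],[0,0,0,0],[0,0,0,0],[0,0,0,0],[0,0,0,0],[0,0,0,0],[0,0,0,0],[0,0,0,0],[0,0,0,0],[0,0,0,0],[0,0,0,0],[0,0,0,0],[0,0,0,0],[0,0,0,0],[0,0,0,0],[0,0,0,0]]' 0 60
python3 -m handwheel '[[0,0,-0.05,0],[0,0,-0.12,0],[0,0,-0.2,0],[0,0,-0.3,0],[0,0,-0.4,0],[0,0,-0.5,0],[0,0,-0.55,0],[0,0,-0.55,0],[0,0,-0.55,0]]'
python3 - <<'E'
from h import *
plan((.60,.2,.25,88.5))
o=np.array([.630,-.046]);
for yb in(-.12,-.1,.0,.15,.19):
  for xb in(-.040,.040):
    th=.027; print(yb,xb,(o+[xb*np.cos(th)+yb*np.sin(th),-xb*np.sin(th)+yb*np.cos(th)]).round(4))
E
```

```text
time: 26.1
position: [0.4875, 0.3904, 0.0862]
tool_rot: [-0.109, 0.994, 0.0, 0.001]
ft_force: [1.7, 0.5, 1.2]
grip_width: 0.0869
grip_force: 0.0
time: 27.43
position: [0.4868, 0.3903, 0.0852]
tool_rot: [-0.109, 0.994, -0.0, -0.0]
ft_force: [0.3, -0.8, -1.5]
grip_width: 0.0237
grip_force: 58.8
time: 28.18
position: [0.4866, 0.3902, 0.2503]
tool_rot: [-0.109, 0.994, 0.0, 0.0]
ft_force: [-0.6, -0.5, -4.7]
grip_width: 0.0239
grip_force: 58.8
t 28.2 pos [0.4866, 0.3902, 0.2503] yaw 102.56 F [-0.6, -0.5, -4.7] grip 0.0239
-> [0.6, 0.2, 0.25, 88.5] [-0.231, -0.701, 0.0012, 0.0391] rows mm/41.7: 5.3 rot 2.0
-0.12 -0.04 [ 0.5868 -0.1649]
-0.12 0.04 [ 0.6667 -0.167 ]
-0.1 -0.04 [ 0.5873 -0.1449]
-0.1 0.04 [ 0.6673 -0.147 ]
0.0 -0.04 [ 0.59   -0.0449]
0.0 0.04 [ 0.67   -0.0471]
0.15 -0.04 [0.5941 0.105 ]
0.15 0.04 [0.674  0.1029]
0.19 -0.04 [0.5951 0.145 ]
0.19 0.04 [0.6751 0.1429]
```

```bash
python3 -m handwheel '[[-0.04,-0.12,0,0.01],[-0.1,-0.3,0,0.02],[-0.16,-0.48,0,0.03],[-0.2,-0.6,0,0.039],[-0.231,-0.701,0,0.039],[-0.231,-0.701,0,0.039],[-0.231,-0.701,0,0.039],[-0.231,-0.701,0,0.039]]'
python3 - <<'E'
from h import *
plan((.67,-.09,.25,88.5),(.67,-.15,.25,88.5))
t=snap('top')
print('nearinner',ray(t,(203.9,275),.106),'farinner',ray(t,(135.7,275),.08))
cv2.imwrite('pics/g7.png',cv2.cvtColor(cv2.resize(t['frame'][120:220,160:340],None,fx=4,fy=4,interpolation=cv2.INTER_CUBIC),cv2.COLOR_RGB2BGR))
E
```

```text
time: 28.85
position: [0.5992, 0.1987, 0.2472]
tool_rot: [0.014, 1.0, -0.0, -0.003]
ft_force: [-0.8, 0.4, -2.6]
grip_width: 0.0237
grip_force: 58.8
t 28.9 pos [0.5992, 0.1987, 0.2472] yaw 88.35 F [-0.8, 0.4, -2.6] grip 0.0237
-> [0.67, -0.09, 0.25, 88.5] [-0.2637, -0.955, -0.0104, -0.0004] rows mm/41.7: 7.1 rot 0.0
-> [0.67, -0.15, 0.25, 88.5] [-0.2695, -1.1549, -0.0104, -0.0004] rows mm/41.7: 8.5 rot 0.0
nearinner [ 0.52370826 -0.05932847  0.106     ] farinner [ 0.74685953 -0.05579389  0.08      ]
```

View pics/g7.png

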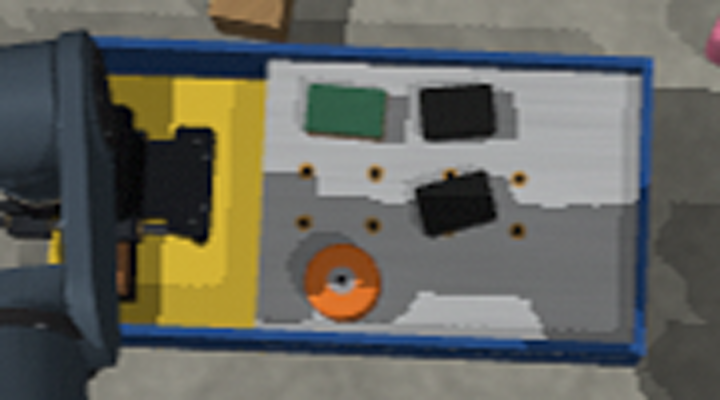

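Scrap is where it was, and the bed inner x runs .524–.747 at y≈-.057. Moving over the start of the far lane.

```bash
python3 -m handwheel '[[-0.05,-0.12,-0.01,0],[-0.1,-0.25,-0.01,0],[-0.15,-0.4,-0.01,0],[-0.2,-0.53,-0.01,0],[-0.25,-0.66,-0.01,0],[-0.275,-0.79,-0.01,0],[-0.275,-0.9,-0.01,0],[-0.275,-0.95,-0.01,0],[-0.275,-0.955,-0.01,0],[-0.275,-0.955,-0.01,0],[-0.275,-0.955,-0.01,0]]'
python3 -c "
from h import *
plan((.673,-.153,.25,88.6),(.673,-.153,.164,88.6))"
```

```text
time: 29.82
position: [0.6746, -0.0858, 0.2525]
tool_rot: [0.012, 1.0, 0.001, -0.001]
ft_force: [-0.7, -0.1, -3.3]
grip_width: 0.0236
grip_force: 58.8
t 29.8 pos [0.6746, -0.0858, 0.2525] yaw 88.63 F [-0.7, -0.1, -3.3] grip 0.0236
-> [0.673, -0.153, 0.25, 88.6] [-0.0001, -0.2241, 0.008, 0.0001] rows mm/41.7: 1.6 rot 0.0
-> [0.673, -0.153, 0.164, 88.6] [-0.0007, -0.2246, 0.2947, 0.0001] rows mm/41.7: 2.7 rot 0.0
```

```bash
python3 -m handwheel '[[0,-0.1,0,0],[0,-0.2,0,0],[0,-0.224,0,0],[0,-0.224,0.05,0],[0,-0.224,0.12,0],[0,-0.224,0.2,0],[0,-0.224,0.26,0],[0,-0.224,0.285,0],[0,-0.224,0.295,0],[0,-0.224,0.295,0],[0,-0.224,0.295,0]]'
python3 -c "
from h import *
plan((.680,.14,.164,88.6))"
```

```text
time: 30.73
position: [0.6746, -0.155, 0.1661]
tool_rot: [0.012, 1.0, -0.0, 0.001]
ft_force: [0.7, 0.7, -3.2]
grip_width: 0.0236
grip_force: 58.8
t 30.7 pos [0.6746, -0.155, 0.1661] yaw 88.58 F [0.7, 0.7, -3.2] grip 0.0236
-> [0.68, 0.14, 0.164, 88.6] [0.0063, 0.9834, 0.0064, -0.0001] rows mm/41.7: 7.1 rot 0.0
```

```bash
python3 -m handwheel '[[0,0.015,0.009,0],[0,0.04,0.009,0],[0,0.07,0.009,0],[0,0.1,0.009,0],[0,0.13,0.009,0],[0,0.16,0.009,0],[0,0.19,0.009,0],[0,0.22,0.009,0],[0,0.25,0.009,0],[0,0.28,0.009,0],[0,0.31,0.009,0],[0,0.34,0.009,0],[0,0.37,0.009,0],[0,0.4,0.009,0],[0,0.43,0.009,0],[0,0.46,0.009,0],[0,0.49,0.009,0],[0,0.52,0.009,0],[0,0.55,0.009,0],[0,0.57,0.009,0]]'
python3 -c "
from h import *
plan((.680,.145,.164,88.6))"
```

```text
time: 32.4
position: [0.6779, 0.0169, 0.1621]
tool_rot: [0.013, 1.0, 0.0, -0.0]
ft_force: [0.0, -0.0, -2.1]
grip_width: 0.0241
grip_force: 58.8
t 32.4 pos [0.6779, 0.0169, 0.1621] yaw 88.55 F [0.0, -0.0, -2.1] grip 0.0241
-> [0.68, 0.145, 0.164, 88.6] [0.0037, 0.427, -0.0059, -0.0001] rows mm/41.7: 3.1 rot 0.0
```

```bash
python3 -m handwheel '[[0,0.015,-0.004,0],[0,0.04,-0.004,0],[0,0.07,-0.004,0],[0,0.1,-0.004,0],[0,0.13,-0.004,0],[0,0.16,-0.004,0],[0,0.19,-0.004,0],[0,0.22,-0.004,0],[0,0.25,-0.004,0],[0,0.28,-0.004,0],[0,0.31,-0.004,0],[0,0.34,-0.004,0],[0,0.37,-0.004,0],[0,0.4,-0.004,0],[0,0.43,-0.004,0],[0,0.46,-0.004,0],[0,0.48,-0.004,0],[0,0.48,-0.004,0]]'
python3 -m handwheel '[[0,0,-0.1,0],[0,0,-0.2,0],[0,0,-0.28,0],[0,0,-0.3,0],[0,-0.1,-0.3,0],[0,-0.22,-0.3,0],[0,-0.34,-0.3,0],[0,-0.46,-0.3,0],[0,-0.58,-0.3,0],[0,-0.7,-0.3,0],[0,-0.82,-0.3,0],[0,-0.94,-0.3,0],[0,-1,-0.3,0],[0,-1,-0.3,0],[0,-1,-0.3,0]]'
python3 - <<'E'
from h import *
plan((.593,-.155,.25,88.6),(.593,-.155,.164,88.6))
t=snap('top')
cv2.imwrite('pics/g8.png',cv2.cvtColor(cv2.resize(t['frame'][120:220,160:340],None,fx=4,fy=4,interpolation=cv2.INTER_CUBIC),cv2.COLOR_RGB2BGR))
E
```

```text
time: 33.9
position: [0.6816, 0.161, 0.1633]
tool_rot: [0.012, 1.0, 0.0, 0.0]
ft_force: [-0.9, 0.1, -3.4]
grip_width: 0.0239
grip_force: 58.8
time: 35.15
position: [0.673, -0.1421, 0.2519]
tool_rot: [0.015, 1.0, 0.001, -0.001]
ft_force: [0.1, 0.4, -2.9]
grip_width: 0.0238
grip_force: 58.8
t 35.1 pos [0.673, -0.1421, 0.2519] yaw 88.33 F [0.1, 0.4, -2.9] grip 0.0238
-> [0.593, -0.155, 0.25, 88.6] [0.2653, -0.0508, 0.0068, -0.0008] rows mm/41.7: 1.9 rot 0.0
-> [0.593, -0.155, 0.164, 88.6] [0.2646, -0.0512, 0.2934, -0.0008] rows mm/41.7: 2.9 rot 0.0
```

View pics/g8.png

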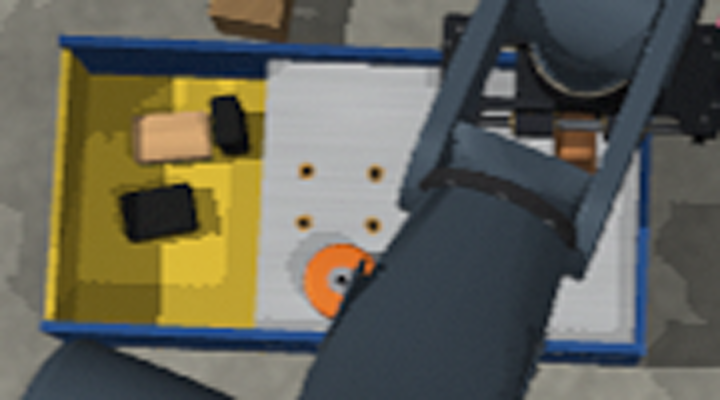

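Three scraps are in the tray and only the wheel remains at crop (342,282). Sweeping the near lane.

```bash
python3 -m handwheel '[[0.08,-0.02,0,0],[0.18,-0.05,0,0],[0.265,-0.05,0.0,0],[0.265,-0.05,0.0,0],[0.265,-0.05,0.05,-0.001],[0.265,-0.05,0.12,-0.001],[0.265,-0.05,0.2,-0.001],[0.265,-0.05,0.26,-0.001],[0.265,-0.05,0.285,-0.001],[0.265,-0.05,0.295,-0.001],[0.265,-0.05,0.295,-0.001],[0.265,-0.05,0.295,-0.001]]'
python3 -m handwheel '[[0,0.02,0.004,0],[0,0.06,0.004,0],[0,0.1,0.004,0],[0,0.15,0.004,0],[0,0.2,0.004,0],[0,0.24,0.004,0],[0,0.27,0.004,0],[0,0.3,0.004,0],[0,0.33,0.004,0],[0,0.36,0.004,0],[0,0.39,0.004,0],[0,0.42,0.004,0],[0,0.45,0.004,0],[0,0.48,0.004,0],[0,0.51,0.004,0],[0,0.54,0.004,0],[0,0.57,0.004,0],[0,0.6,0.004,0],[0,0.62,0.004,0],[0,0.62,0.004,0]]'
python3 -c "
from h import *
plan((.60,.155,.164,88.6))"
```

```text
time: 36.2
position: [0.5951, -0.1533, 0.1658]
tool_rot: [0.009, 1.0, -0.0, 0.001]
ft_force: [-0.6, -0.6, -3.2]
grip_width: 0.0241
grip_force: 58.8
time: 37.87
position: [0.5975, 0.0341, 0.1636]
tool_rot: [0.009, 1.0, 0.0, -0.0]
ft_force: [-0.1, -1.5, -4.1]
grip_width: 0.0238
grip_force: 58.8
t 37.9 pos [0.5975, 0.0341, 0.1636] yaw 88.95 F [-0.1, -1.5, -4.1] grip 0.0238
-> [0.6, 0.155, 0.164, 88.6] [-0.0008, 0.4031, -0.001, 0.001] rows mm/41.7: 2.9 rot 0.0
```

```bash
python3 -m handwheel '[[0,0.015,0,0],[0,0.04,0,0],[0,0.07,0,0],[0,0.1,0,0],[0,0.13,0,0],[0,0.16,0,0],[0,0.19,0,0],[0,0.22,0,0],[0,0.25,0,0],[0,0.28,0,0],[0,0.31,0,0],[0,0.34,0,0],[0,0.37,0,0],[0,0.4,0,0],[0,0.42,0,0],[0,0.42,0,0]]'
python3 -m handwheel '[[0,0,-0.1,0],[0,0,-0.2,0],[0,0,-0.28,0],[0,0,-0.3,0],[0,-0.1,-0.3,0],[0,-0.22,-0.3,0],[0,-0.34,-0.3,0],[0,-0.46,-0.3,0],[0,-0.58,-0.3,0],[0,-0.7,-0.3,0],[0,-0.8,-0.3,0],[0,-0.8,-0.3,0],[0,-0.8,-0.3,0]]'
python3 - <<'E'
from h import *
plan((.55,.2,.25,95))
t=snap('top')
cv2.imwrite('pics/g9.png',cv2.cvtColor(cv2.resize(t['frame'][120:220,160:340],None,fx=4,fy=4,interpolation=cv2.INTER_CUBIC),cv2.COLOR_RGB2BGR))
E
```

```text
time: 39.2
position: [0.6001, 0.1599, 0.1637]
tool_rot: [0.009, 1.0, 0.0, 0.0]
ft_force: [0.6, -0.8, -3.2]
grip_width: 0.0236
grip_force: 58.8
time: 40.28
position: [0.5947, -0.0835, 0.2524]
tool_rot: [0.012, 1.0, 0.0, -0.001]
ft_force: [-0.1, 0.6, -2.7]
grip_width: 0.0241
grip_force: 58.8
t 40.3 pos [0.5947, -0.0835, 0.2524] yaw 88.64 F [-0.1, 0.6, -2.7] grip 0.0241
-> [0.55, 0.2, 0.25, 95] [0.1715, 0.9413, 0.009, -0.0177] rows mm/41.7: 6.9 rot 0.9
```

View pics/g9.png

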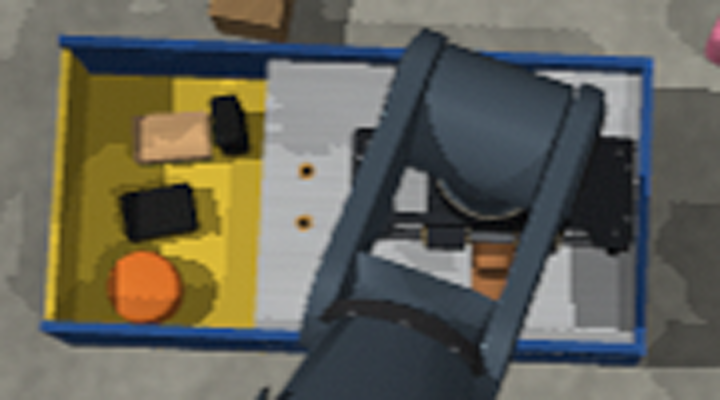

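All four scraps lie in the tray and the bed is clear. Returning the brush to where it stood.

```bash
python3 -m handwheel '[[0.02,0.1,0,0],[0.05,0.22,0,0],[0.07,0.35,0,0],[0.1,0.48,0,-0.005],[0.12,0.61,0,-0.01],[0.15,0.74,0,-0.015],[0.17,0.86,0,-0.018],[0.17,0.94,0,-0.018],[0.17,0.94,0,-0.018],[0.17,0.94,0,-0.018]]'
python3 -c "
from h import *
plan((.486,.390,.25,102.5))"
```

```text
time: 41.17
position: [0.5486, 0.2041, 0.2532]
tool_rot: [-0.049, 0.999, -0.0, -0.001]
ft_force: [0.3, -0.7, -3.9]
grip_width: 0.0239
grip_force: 58.8
t 41.2 pos [0.5486, 0.2041, 0.2532] yaw 95.66 F [0.3, -0.7, -3.9] grip 0.0239
-> [0.486, 0.39, 0.25, 102.5] [0.1464, 0.6371, 0.0106, -0.019] rows mm/41.7: 4.7 rot 1.0
```

```bash
python3 -m handwheel '[[0.02,0.09,0,0],[0.05,0.2,0,-0.005],[0.08,0.32,0,-0.01],[0.1,0.45,0,-0.015],[0.13,0.56,0,-0.019],[0.146,0.637,0.01,-0.019],[0.146,0.637,0.01,-0.019],[0.146,0.637,0.01,-0.019],[0.146,0.637,0.01,-0.019],[0.146,0.637,0.01,-0.019],[0.146,0.637,0.01,-0.019]]'
python3 -c "
from h import *
plan((.486,.390,.115,102.5),(.486,.390,.086,102.5))"
```

```text
time: 42.08
position: [0.4893, 0.3862, 0.2507]
tool_rot: [-0.105, 0.994, -0.0, -0.0]
ft_force: [-0.4, -0.4, -3.9]
grip_width: 0.024
grip_force: 58.8
t 42.1 pos [0.4893, 0.3862, 0.2507] yaw 102.08 F [-0.4, -0.4, -3.9] grip 0.024
-> [0.486, 0.39, 0.115, 102.5] [0.0079, 0.015, 0.4523, -0.0012] rows mm/41.7: 3.3 rot 0.1
-> [0.486, 0.39, 0.086, 102.5] [0.0079, 0.015, 0.5489, -0.0012] rows mm/41.7: 4.0 rot 0.1
```

```bash
python3 -m handwheel '[[0.008,0.015,0.08,-0.001],[0.008,0.015,0.18,-0.001],[0.008,0.015,0.28,-0.001],[0.008,0.015,0.37,-0.001],[0.008,0.015,0.43,-0.001],[0.008,0.015,0.47,-0.001],[0.008,0.015,0.5,-0.001],[0.008,0.015,0.525,-0.001],[0.008,0.015,0.54,-0.001],[0.008,0.015,0.549,-0.001],[0.008,0.015,0.549,-0.001],[0.008,0.015,0.549,-0.001]]'
```

```text
time: 43.08
position: [0.4858, 0.3918, 0.0867]
tool_rot: [-0.109, 0.994, 0.0, 0.001]
ft_force: [0.2, -0.3, -3.6]
grip_width: 0.024
grip_force: 58.8
```

```bash
python3 -m handwheel '[[0,0,0.004,0],[0,0,0.006,0],[0,0,0.006,0]]'
python3 -m handwheel '[[0,0,0,0],[0,0,0,0],[0,0,0,0],[0,0,0,0],[0,0,0,0],[0,0,0,0],[0,0,0,0],[0,0,0,0],[0,0,0,0],[0,0,0,0],[0,0,0,0],[0,0,0,0],[0,0,0,0],[0,0,0,0]]' 90
python3 -m handwheel '[[0,0,-0.05,0],[0,0,-0.15,0],[0,0,-0.25,0],[0,0,-0.35,0],[0,0,-0.45,0],[0,0,-0.55,0],[0,0,-0.6,0],[0.2,-0.4,-0.7,0],[0.3,-0.7,-0.7,0],[0.3,-0.7,-0.7,0],[0.3,-0.7,-0.7,0],[0.3,-0.7,-0.7,0],[0.3,-0.7,-0.7,0],[0.3,-0.7,-0.7,0],[0.3,-0.7,-0.7,0],[0.3,-0.7,-0.7,0]]'
python3 - <<'E'
from h import *
plan()
t=snap('top','top9.png');c=snap('side')
cv2.imwrite('pics/g10.png',cv2.cvtColor(np.hstack([t['frame'][80:380,100:420],c['frame'][120:420,100:400]]),cv2.COLOR_RGB2BGR))
E
```

```text
time: 43.33
position: [0.486, 0.3919, 0.0852]
tool_rot: [-0.109, 0.994, 0.0, 0.001]
ft_force: [0.6, 0.0, 1.1]
grip_width: 0.0241
grip_force: 58.8
time: 44.5
position: [0.4853, 0.3914, 0.0842]
tool_rot: [-0.109, 0.994, -0.0, 0.0]
ft_force: [0.3, 0.9, -0.2]
grip_width: 0.0781
grip_force: 0.0
time: 45.83
position: [0.4434, 0.1674, 0.2943]
tool_rot: [-0.109, 0.994, 0.0, 0.0]
ft_force: [0.6, -1.0, -0.2]
grip_width: 0.0783
grip_force: 0.0
t 45.8 pos [0.4434, 0.1674, 0.2943] yaw 102.54 F [0.6, -1.0, -0.2] grip 0.0783
```

View pics/g10.png

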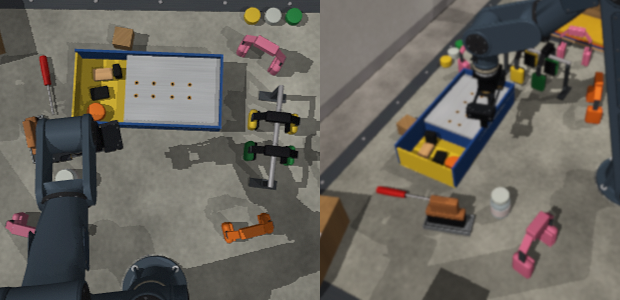

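The final view shows the bed clear, four scraps in the tray, both pairs on the rail, the brush upright in its rest at the right panel (~(210,447)), and the jar, driver and box in place.

```bash
python3 -c "
from rig import job
print(job.hand_in())"
```

```text
the job is handed in; nothing more can be done
None
```

Job handed in (no verdict returned): both ear defenders present (yellow and green; red was absent) hang on the rail, all four scraps are in the tray, the brush is upright in its rest, and the jar, screwdriver and box look undisturbed in the final pictures.

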